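# Show the back of a dashboard gauge to the inspection camera

### The job

Draw the gauge with the bright silver bezel and white dial straight up out of the car's console fascia and hold it in the air in front of the bench inspection camera, its back (the terminal side) square to the lens and centred on it, 15 cm from the lens, with the dial's 12 o'clock at the top. Leave the two black gauges seated in the fascia, do not knock the camera, and leave everything else on the bench where it is. Finish while still holding the gauge there, steady: do not put it down or let go.

Things in the scene. Friction and masses are not known exactly. Their poses are not given: they have to be found in the camera images.
- gauge: the gauge to show: silver bezel 60 mm across and 15 mm tall standing on the fascia's face, white dial with black ticks; black can 52 mm across, 40 mm deep below it; about 0.12 kg. Origin on its axis at the bezel's underside (the face's level). z points out of the dial, x to 12 o'clock (ticks gap at 6). Loose in any one of the three holes, turned up to 17 degrees
- gauge_rear (a point): centre of the flat back of that gauge's can, on its axis 40 mm behind the origin (z = -40 mm in the gauge's frame). On the back stand a white terminal block with pins (24 x 9 mm, 13 mm deep, 11 mm off centre towards 12 o'clock) and two brass studs 13 mm long towards 6 o'clock
- fascia: black console fascia, fixed, face up on grey side cheeks: 200 (x) by 305 (y) mm, face 85 mm above the bench, cheeks 2 mm more. Origin on the bench under its centre. Three 55 mm holes along its y at -80, 0, +80 mm hold the gauges: 20 mm between bezels along the row; along its x the face is free for 60 mm either side of the row, then switches under 3 mm high
- gauge_b: a gauge like it with a black bezel and black dial (white ticks, red needle), in another hole of the fascia; same sizes and frame; to stay seated
- gauge_c: the second gauge with a black bezel and black dial, in the remaining hole; same sizes and frame; to stay seated
- camera: stand of the inspection camera, fixed: dark round foot 110 mm across, aluminium post, yoke with its level tilt axis (along y) 110 mm above the bench. Origin on the bench under the foot's centre; at yaw 0 the camera looks towards -x and up
- camera_head: the camera's head on the stiff tilt axis: grey box about 50 mm, lens barrel, 80 mm ring light with white lamps. Origin on the tilt axis, 110 mm up. z is where the lens looks: up and towards the robot, 33 to 47 degrees from vertical; x is the top of its picture (up, away from the robot); y is level. A gauge shown properly has its z and x along the head's z and x
- lens (a point): centre of the lens glass, on the head's z axis 70 mm from its origin (the ring light's face is 2 mm farther back)
- focus (a point): the point in the air in front of the lens where the centre of the gauge's back belongs: on the head's z axis, 150 mm from the lens; about 0.26 m above the bench
- bracket: bystander: black bar bracket, 150 mm long, with two upturned end tabs 34 mm high; origin under its middle, lying along its x
- trim_cover: bystander: flat black trim cover with clip tabs, 110 by 180 by 12 mm; origin under its middle
- screwdriver: bystander: orange-handled screwdriver 200 mm long, lying beyond the fascia
- bolt_a: bystander: small hex bolt standing on its head, 19 mm across and 23 mm tall
- bolt_b: bystander: another such bolt
Mind the look-alikes: they are no part of the job. Leave any blue look-alike of the gauge_b alone. Leave any green look-alike of the gauge alone.

How it is judged:
By the outcome, as a careful person would: the job done as asked, in the order asked, and still so for the second after the job is handed in, while the arm keeps its last pose, push and grip.
It also fails if it takes over 35 s, if anything falls off the work surface, if the arm or the gripper's body presses on something with over 40 N, if the wrist force passes 120 N, or if a joint passes its speed limit or range.

### The arm

A 7-joint arm with a two-finger parallel gripper is mounted at the origin on the work surface. World frame = base frame: x ahead of the robot, y to its left, z up, the work surface at z = 0. Lengths are in m, angles in rad, forces in N, time in s.
With the tool pointing down it reaches from about 0.4 to 0.85 m from the base axis. Payload 10.4 kg.
Tool frame: the origin (TCP) lies between the finger pads; the fingertips stand 8 mm ahead of it and the grasp point (between the pads) lies 11 mm behind it; z points along the fingers, x is the direction in which the jaws open and shut, and the axes are right-handed (so a half turn about z gives the same grasp; the last joint's range is limited). The gripper opens to 87 mm and grips with 3 to 60 N. Pads are 19 mm wide; open, the fingers measure 117 mm over their backs; the gripper's body (75 mm by 190 mm) begins 51 mm behind the grasp point.
Start: joints at [-1.146, 0.332, -0.065, 1.46, 0.022, 1.35, -0.088], TCP at [0.271, 0.563, 0.231] pointing down, gripper open.
Joint ranges: [-2.6, 2.6], [-0.5, 2.12], [-1.47, 1.34], [0.16, 2.42], [-1.27, 4.41], [0.06, 2.06], [-2.6, 2.6]. Speed limits (rad/s): [2.22, 2.22, 2.79, 2.79, 3.14, 3.14, 3.14].

### API

Orientations are given as a unit quaternion [x, y, z, w].
In Python, from bench import r, viewer gives the robot as it stands.
- The arm moves only by the tool apply_moves, never from a script. Its argument "increments" is a list of rows, each an object with "grip": the closure in counts, from 0 (fully open) to 255 (shut); "xyz": the shift along the tool's x, y, z in mm, a list of three; "rotation": the turn, a rotation vector about the tool's x, y, z in degrees, a list of three. A call has 1 to 5 rows; each row is the pose to reach, as a shift and turn from the pose measured when the call began, along the tool's axes at that moment; what a row does not reach only later rows make up. A row lasts 1/8 s, in which the tool goes at most 62.5 mm and 10.7 degrees, less where a joint would pass 70% of its speed; a pose out of reach is approached as far as the arm can. A call with a gripper value outside its range is refused whole. The fingers move at their own pace and stop on an object; "squeeze" is the grip in N (left out, the last holds). Time passes only in rows, so rows that repeat a pose let the fingers close. It gives the time, the measured TCP pose, the force and the opening at its end, in the units of the state.
- r.read_state(): the state, without advancing time (a new reading comes with each control period).
- viewer.camera(name): name is "scene" or "side" or "wrist"; returns a dict with "img" (400x640x3 uint8, blue, green, red), "range_z" (400x640 float32, m along the optical axis (not along the pixel's ray), 0 where there is no reading), "vertical_fov" (degrees; the focal length in pixels is half the picture's height over the tangent of half this angle, whatever the lens; pixels are square), "cx", "cy" (the principal point, pixels), "rvec" (rotation vector, rad) and "tvec" (3), from world to camera coordinates, as OpenCV has them. Camera axes: x right, y down, z forward; pixel columns grow to the right and rows downward; lengths in m; the calibration is good to about 2 mm. The wrist camera is an equidistant fisheye: a pixel r from the principal point sees the ray r / f radians off the axis. A picture is of the moment at which its call begins.
- r.close_job(): hands the job in, once; it reports no verdict.
The state is a dict: "time": time; "joint_positions": joint angles; "joint_vel": joint speeds; "joint_torque": joint torques, N m; "ee_pos": TCP position; "eef_rot": TCP orientation; "ft_force": force on the tool from outside, world axes, zero at the start; "torque": the same for the moment, N m; "width": finger opening in m.
Only numpy, scipy, OpenCV 4.12 (cv2) and the standard library are available. Lean on these libraries where they do the work, as an engineer would, in place of code of your own. Each camera call takes 0.05 s, during which the arm holds its last target.

## Working session

There is one attempt and no reset: what is moved stays moved. The work goes in short steps, Python scripts to look and compute and a tool call to move; the robot and the scene stay as the last step left them, time stands still between calls to the robot, and variables do not carry over. Pictures are saved under pics/ and viewed, and the job is handed in when it is done.

Besides the shell and the picture viewer there is one more tool, called after "Emit:" as name([rows], argument=value, ...), one row to a line, values as JSON. apply_moves: Moves the arm, as the interface text tells. Its arguments: {"type":"object","properties":{"increments":{"type":"array","items":{"type":"object","properties":{"grip":{"type":"number"},"xyz":{"type":"array","items":{"type":"number"}},"rotation":{"type":"array","items":{"type":"number"}}}}},"squeeze":{"type":"number"}},"required":["increments"]}

```bash
ls; mkdir -p pics
cat > h.py <<'E'
import numpy as np, cv2, pickle
from scipy.spatial.transform import Rotation as R
def f(c): return 200/np.tan(np.radians(c['vertical_fov'])/2)
def T(c):
    M,_=cv2.Rodrigues(np.array(c['rvec'],float)); return M,np.array(c['tvec'],float).ravel()
def cloud(c,name):
    v,u=np.mgrid[0:400,0:640].astype(float)
    z=c['range_z'].astype(float); dx=(u-c['cx'])/f(c); dy=(v-c['cy'])/f(c)
    if name=='wrist':
        th=np.hypot(dx,dy); s=np.where(th>1e-9,np.tan(th)/np.maximum(th,1e-9),1); dx=dx*s;dy=dy*s
    P=np.stack([dx*z,dy*z,z],-1); M,t=T(c)
    W=(P-t)@M; W[z<=0]=np.nan
    return W
def proj(c,X,name='scene'):
    M,t=T(c); p=np.atleast_2d(X)@M.T+t
    x=p[:,:2]/p[:,2:]
    if name=='wrist':
        rr=np.linalg.norm(p[:,:2],axis=1); th=np.arctan2(rr,p[:,2]); x=p[:,:2]/np.maximum(rr,1e-9)[:,None]*th[:,None]
    return x*f(c)+[c['cx'],c['cy']]
E
python3 - <<'E'
from bench import r,viewer
import cv2,pickle
print(r.read_state())
for n in ['scene','side','wrist']:
    c=viewer.camera(n); pickle.dump(c,open(f'{n}0.pkl','wb')); cv2.imwrite(f'pics/{n}0.png',c['img']); print(n,c['vertical_fov'],c['rvec'],c['tvec'],c['cx'],c['cy'])
E
```

```text
pics
{'time': 0.0, 'joint_positions': array([-1.14559811,  0.33289053, -0.064683  ,  1.46101019,  0.02159193,
        1.34991059, -0.08853186]), 'joint_vel': array([-1.91525940e-03, -6.55471051e-04,  2.31883164e-05,  1.22770030e-04,
        3.69018342e-04,  1.50901838e-03, -3.14227175e-05]), 'joint_torque': array([ 7.76229854e-06, -6.23268414e+01,  2.46670871e-02, -3.89899278e+01,
       -6.13354077e-02,  3.97674786e-02,  1.06642181e-04]), 'ee_pos': array([0.27044898, 0.56299848, 0.22970937]), 'eef_rot': array([ 8.46464895e-01,  5.32443989e-01, -6.25162187e-04,  4.35271625e-04]), 'ft_force': array([-0.21341902,  0.63439733,  0.09325823]), 'torque': array([-0.00809548,  0.03423478,  0.00615175]), 'width': 0.08725766825061354}
scene 43.385503110319966 [ 1.20184961  2.3044172  -0.9494364 ] [ 0.33825458 -0.15852975  1.81309263] 314.2784709032292 194.35562555938773
side 45.02484940345224 [ 2.15418637 -0.64452646  0.34440196] [-0.47131127  0.29084891  1.46700985] 320.71734484579156 207.18226017629533
wrist 65.70646984690485 [-2.47125646 -1.55557361 -0.1987406 ] [-0.62485161 -0.03061855  0.38949887] 323.41123635010837 203.11519939525508
```

View pics/scene0.png

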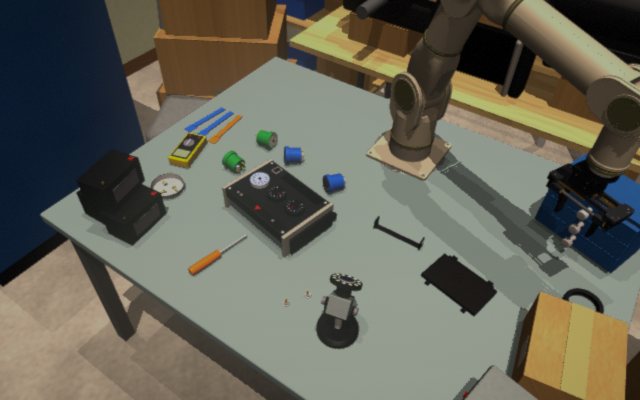

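View pics/side0.png

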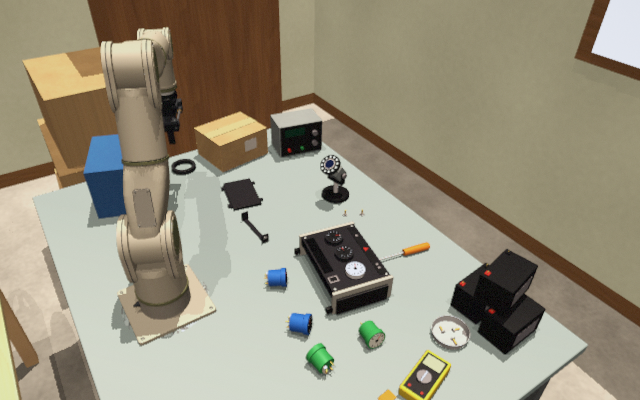

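View pics/wrist0.png

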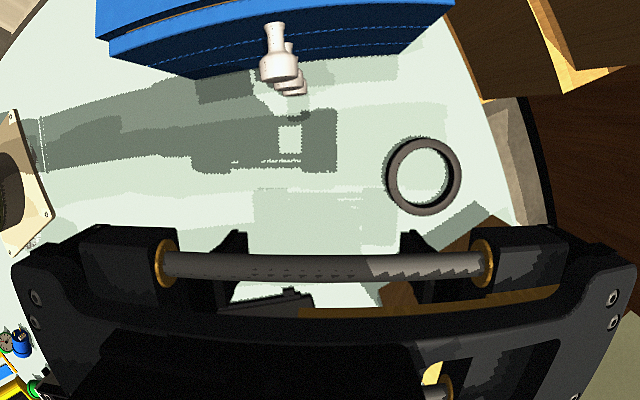

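The white dial is at scene (260,180) and side (355,268). The two black dials are at scene (277,193) and (295,207). The blue and green look-alikes lie on the bench. I'll measure the gauge and the camera, and enlarge the crops.

Run:
```python
from h import *
for n,(x0,x1,y0,y1),(hx0,hx1,hy0,hy1) in [('scene',(215,345,150,255),(300,370,265,350)),('side',(290,400,215,315),(310,360,145,210))]:
    c=pickle.load(open(n+'0.pkl','rb')); W=cloud(c,n)
    a=cv2.resize(c['img'][y0:y1,x0:x1],None,fx=4.5,fy=4.5,interpolation=cv2.INTER_CUBIC); cv2.imwrite(f'pics/{n}_fas.png',a)
    a=cv2.resize(c['img'][hy0:hy1,hx0:hx1],None,fx=6,fy=6,interpolation=cv2.INTER_CUBIC); cv2.imwrite(f'pics/{n}_head.png',a)
    im=c['img'].astype(int); 
    m=np.zeros((400,640),bool); m[y0:y1,x0:x1]=1
    m&=(im.min(2)>130)&(W[...,2]>.088)&(W[...,2]<.115)
    k,l,s,ce=cv2.connectedComponentsWithStats(m.astype(np.uint8))
    for i in range(1,k):
        if s[i,4]>15: p=W[l==i]; print(n,'white',s[i],ce[i],np.nanmedian(p,0),np.nanmin(p,0),np.nanmax(p,0))
    q=W[y0:y1,x0:x1].reshape(-1,3); q=q[(q[:,2]>.08)&(q[:,2]<.091)]
    rect=cv2.minAreaRect((q[:,:2]*1000).astype(np.float32)); print('fascia',len(q),rect,np.median(q[:,2]))
    q=W[y0:y1,x0:x1].reshape(-1,3); q=q[(q[:,2]>.094)&(q[:,2]<.115)]; print('bezel z',np.percentile(q[:,2],[5,50,95]),len(q))
    l,cs=cv2.kmeans((q[:,:2]).astype(np.float32),3,None,(3,50,1e-6),5,cv2.KMEANS_PP_CENTERS)[1:]
    print(cs)
    for i in range(3):
        print(cv2.minEnclosingCircle((q[l[:,0]==i][:,:2]).astype(np.float32)))
    q=W[hy0:hy1,hx0:hx1].reshape(-1,3); q=q[q[:,2]>.01]; print('cam',len(q),np.nanmin(q,0),np.nanmax(q,0))
```

```text
scene white [250 173  19  13 188] [259.30851064 178.78191489] [ 0.50856    -0.26860584  0.10003425] [ 0.47831133 -0.30626582  0.08896355] [ 0.53552359 -0.2393598   0.10647127]
fascia 3491 ((523.6317749023438, -189.43006896972656), (292.5799865722656, 200.12380981445312), 78.47701263427734) 0.08528501327805191
bezel z [0.0958177  0.09991485 0.10386666] 724
[[ 0.54149675 -0.11051528]
 [ 0.52579993 -0.1882667 ]
 [ 0.5091391  -0.2665797 ]]
((0.5385252237319946, -0.11055885255336761), 0.032688625156879425)
((0.5452065467834473, -0.19711099565029144), 0.053896598517894745)
((0.4898238480091095, -0.2603023946285248), 0.04981619492173195)
cam 2296 [0.6845943  0.0545351  0.01000631] [0.81196569 0.23543224 0.18943911]
side white [322 226  13   5  18] [328.5        228.22222222] [ 0.55598756 -0.06267849  0.08921235] [ 0.53256822 -0.07159269  0.08830449] [ 0.57815713 -0.054903    0.09255591]
side white [345 261  21  15 216] [354.66666667 268.71296296] [ 0.50620738 -0.27279214  0.10068045] [ 0.47707062 -0.30228019  0.08842941] [ 0.54305195 -0.23406005  0.10997067]
fascia 3132 ((522.5901489257812, -194.46435546875), (291.00872802734375, 199.65525817871094), 78.44071960449219) 0.08599690866208144
bezel z [0.09572086 0.10083225 0.104428  ] 653
[[ 0.535848   -0.11829691]
 [ 0.50419414 -0.27393216]
 [ 0.5201786  -0.19644707]]
((0.5338110327720642, -0.09302711486816406), 0.07841090112924576)
((0.5066648125648499, -0.2731705904006958), 0.03244646638631821)
((0.5222868919372559, -0.1948966681957245), 0.03194166719913483)
cam 964 [0.68023953 0.12019213 0.01010064] [0.93575026 0.5140894  0.19168712]
```

Run:
```python
import cv2,numpy as np
a=[cv2.imread(f'pics/{n}.png') for n in ['scene_fas','side_fas','scene_head','side_head']]
a=[cv2.resize(x,(400,int(x.shape[0]*400/x.shape[1])))[:300] if 0 else cv2.resize(x,(int(x.shape[1]*300/x.shape[0]),300)) for x in a]
t=np.hstack(a[:2]);b=np.hstack(a[2:]);w=max(t.shape[1],b.shape[1])
p=lambda x:cv2.copyMakeBorder(x,0,0,0,w-x.shape[1],0)
cv2.imwrite('pics/crops.png',np.vstack([p(t),p(b)]))
```

```text
(no output)
```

View pics/crops.png

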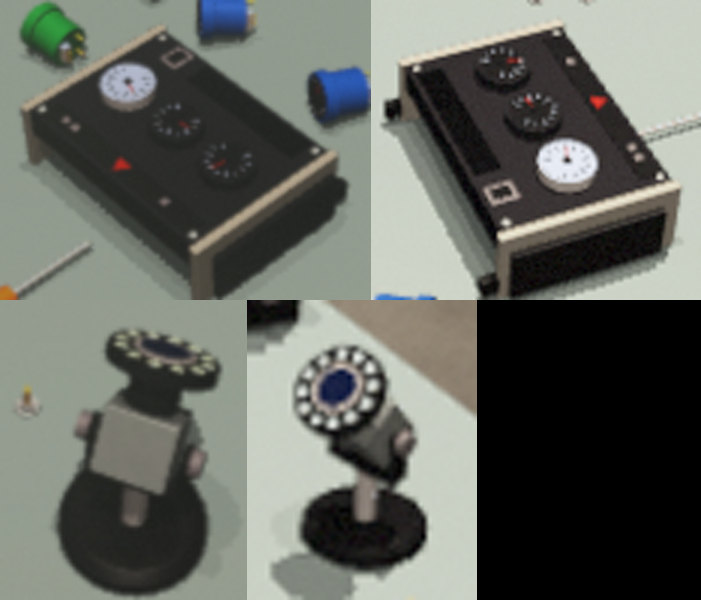

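The enlarged crop confirms the target. The silver bezel and white dial sit in the end hole at about (0.506,-0.271) with the top at z=0.10, and the two black-dialled gauges are beside it. Next I'll fit the camera head and write a move helper.

```bash
cat >> h.py <<'E'
def incr(st,pos,Rt,n=1):
    p=np.array(st['ee_pos']); R0=R.from_quat(st['eef_rot'])
    d=R0.inv().apply(np.array(pos)-p)*1000; rv=np.degrees((R0.inv()*Rt).as_rotvec())
    print('full xyz mm',d.round(1),'rot deg',rv.round(2),'rows min',max(np.linalg.norm(d)/62.5,np.linalg.norm(rv)/10.7).round(1))
    return d,rv
def toolR(x,z):
    z=np.array(z)/np.linalg.norm(z); x=np.array(x)-np.dot(x,z)*z; x/=np.linalg.norm(x)
    return R.from_matrix(np.stack([x,np.cross(z,x),z],1))
E
python3 - <<'E'
from h import *
# ring face plane fit per view
allp=[]
for n,(x0,x1,y0,y1) in [('scene',(325,370,268,300)),('side',(315,345,150,182))]:
    c=pickle.load(open(n+'0.pkl','rb')); W=cloud(c,n)
    q=W[y0:y1,x0:x1].reshape(-1,3); q=q[(q[:,2]>.12)&(q[:,2]<.25)&(q[:,0]>.6)&(q[:,0]<.86)]
    print(n,len(q),q.min(0),q.max(0),np.median(q,0))
    # ransac plane
    rng=np.random.default_rng(0);best=None
    for _ in range(2000):
        a=q[rng.choice(len(q),3,0)]; nn=np.cross(a[1]-a[0],a[2]-a[0]); L=np.linalg.norm(nn)
        if L<1e-4: continue
        nn/=L; ok=abs((q-a[0])@nn)<.003
        if best is None or ok.sum()>best.sum(): best=ok
    p=q[best]; m=p.mean(0); u,s,v=np.linalg.svd(p-m); nn=v[2]*np.sign(v[2][2]); print(best.sum(),m,nn,np.degrees(np.arccos(nn[2])),np.degrees(np.arctan2(-nn[1],-nn[0])), 'rms',s[2]/len(p)**.5)
    e=(p-m)@v[:2].T; print(cv2.minEnclosingCircle((e*1000).astype(np.float32)))
# base foot
for n,(x0,x1,y0,y1) in [('scene',(310,365,300,350)),('side',(315,355,178,206))]:
    c=pickle.load(open(n+'0.pkl','rb')); W=cloud(c,n)
    q=W[y0:y1,x0:x1].reshape(-1,3);im=c['img'][y0:y1,x0:x1].reshape(-1,3)
    k=(q[:,2]>.004)&(q[:,2]<.03)&(im.max(1)<70);q=q[k]
    print(n,len(q),np.percentile(q,[2,50,98],axis=0),cv2.minEnclosingCircle((q[:,:2]*1000).astype(np.float32)))
from bench import r
st=r.read_state(); a=np.radians(-11.6)
incr(st,[.506,-.271,.24],toolR([np.cos(a),np.sin(a),0],[0,0,-1]))
E
```

```text
scene 638 [0.6845943  0.13230929 0.12042304] [0.76930457 0.21179316 0.18943911] [0.73834294 0.17719315 0.16355918]
292 [0.72139189 0.17460662 0.17033151] [-0.56310426 -0.12232181  0.81728267] 35.1863035501287 12.255818797949923 rms 0.001398564586141098
((4.717158317565918, 1.8337122201919556), 41.39792251586914)
side 368 [0.68023953 0.12703976 0.12008283] [0.77657209 0.2126288  0.19168712] [0.71879099 0.15842721 0.16105835]
180 [0.71522643 0.16718188 0.16625821] [-0.56674605 -0.12483641  0.81438   ] 35.47389604953428 12.422101582104526 rms 0.0016880479701376768
((-0.3642139434814453, 0.18464136123657227), 41.53084182739258)
scene 996 [[0.72327385 0.13298543 0.00731657]
 [0.77165373 0.19096503 0.01696477]
 [0.80764341 0.23093719 0.02230346]] ((757.4840087890625, 180.9139862060547), 55.28665542602539)
side 341 [[0.7008358  0.12348713 0.0065156 ]
 [0.74280161 0.16130678 0.01779619]
 [0.79743847 0.21605649 0.0239841 ]] ((752.5335083007812, 172.62100219726562), 54.904022216796875)
full xyz mm [-649.9  573.5   -9.3] rot deg [4.000e-02 5.000e-02 7.594e+01] rows min 13.9
```

Emit:
apply_moves([
  {"grip":0,"xyz":[-43,38,0],"rotation":[0,0,5]},
  {"grip":0,"xyz":[-86,76,0],"rotation":[0,0,10]},
  {"grip":0,"xyz":[-129,114,0],"rotation":[0,0,15]},
  {"grip":0,"xyz":[-172,152,0],"rotation":[0,0,20]},
  {"grip":0,"xyz":[-215,190,0],"rotation":[0,0,25]},
])

```text
time: 0.78
ee_pos: [0.3489, 0.2851, 0.2301]
eef_rot: [0.942, 0.335, -0.0, 0.0]
ft_force: [0.7, -0.2, 1.1]
width: 0.087
```

Run:
```python
from h import *
from bench import r
st=r.read_state(); a=np.radians(-11.6); print(st['ee_pos'])
incr(st,[.506,-.271,.24],toolR([np.cos(a),np.sin(a),0],[0,0,-1]))
```

```text
[0.34890639 0.28510246 0.23008883]
full xyz mm [-229.5  530.3   -9.5] rot deg [4.000e-02 4.000e-02 5.078e+01] rows min 9.2
```

Emit:
apply_moves([
  {"grip":0,"xyz":[-23,54,-1],"rotation":[0,0,6]},
  {"grip":0,"xyz":[-46,108,-2],"rotation":[0,0,12]},
  {"grip":0,"xyz":[-70,162,-3],"rotation":[0,0,18]},
  {"grip":0,"xyz":[-94,216,-4],"rotation":[0,0,24]},
  {"grip":0,"xyz":[-118,272,-5],"rotation":[0,0,30]},
])

```text
time: 1.4
ee_pos: [0.4293, -0.0021, 0.2354]
eef_rot: [0.997, 0.078, 0.0, 0.0]
ft_force: [1.6, 0.3, -0.0]
width: 0.0869
```

Run:
```python
from h import *
from bench import r
st=r.read_state(); a=np.radians(-11.6); print(st['ee_pos'])
incr(st,[.506,-.271,.24],toolR([np.cos(a),np.sin(a),0],[0,0,-1]))
```

```text
[ 0.42929531 -0.00212086  0.23541637]
full xyz mm [ 33.7 277.6  -4.5] rot deg [ 2.00e-02 -0.00e+00  2.06e+01] rows min 4.5
```

Emit:
apply_moves([
  {"grip":0,"xyz":[7,56,-1],"rotation":[0,0,4]},
  {"grip":0,"xyz":[14,112,-2],"rotation":[0,0,8]},
  {"grip":0,"xyz":[21,168,-3],"rotation":[0,0,12.5]},
  {"grip":0,"xyz":[28,224,-4],"rotation":[0,0,16.5]},
  {"grip":0,"xyz":[34,278,-5],"rotation":[0,0,20.6]},
])

```text
time: 2.02
ee_pos: [0.5068, -0.2729, 0.2406]
eef_rot: [0.995, -0.102, 0.0, 0.0]
ft_force: [1.5, 0.1, -0.0]
width: 0.0873
```

Run:
```python
from h import *
from bench import r,viewer
st=r.read_state(); print(st['ee_pos'],st['joint_positions'])
c=viewer.camera('wrist'); pickle.dump(c,open('wrist1.pkl','wb')); cv2.imwrite('pics/wrist1.png',c['img'])
M,t=T(c); print('campos',-M.T@t,'axis',M[2]); print(proj(c,[[.506,-.271,.1]],'wrist'))
```

```text
[ 0.50682455 -0.27292124  0.24058384] [-0.25663233  0.2652902   0.80909775  1.61846538 -0.19605831  1.341424
  0.37568117]
campos [ 0.52026013 -0.20593256  0.395467  ] axis [-0.04942345 -0.24511866 -0.9682325 ]
[[322.22365267 193.51184423]]
```

View pics/wrist1.png

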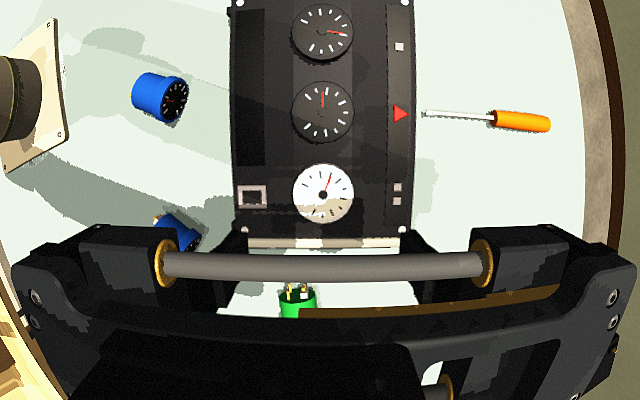

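The dial sits at wrist pixel (322,193), as predicted. I'll enlarge it to find the tick gap.

Run:
```python
from h import *
c=pickle.load(open('wrist1.pkl','rb'))
im=c['img']; a=cv2.resize(im[155:232,282:364],None,fx=7,fy=7,interpolation=cv2.INTER_CUBIC); 
# rectified top-down of dial plane z=.1: image up=+fascia x
a2=[]
for cx,cy in [(.5065,-.2715),(.5225,-.193)]:
    s=np.linspace(-.034,.034,300); t=np.radians(-11.6); ex=np.array([np.cos(t),np.sin(t)]); ey=np.array([-np.sin(t),np.cos(t)])
    U,V=np.meshgrid(-s,-s); # cols: -ey.. right = -y ; rows: up=+x
    P=np.stack([cx+V*ex[0]+U*ey[0],cy+V*ex[1]+U*ey[1],np.full(U.shape,.1)],-1).reshape(-1,3)
    uv=proj(c,P,'wrist').astype(np.float32).reshape(300,300,2)
    a2.append(cv2.remap(im,uv[...,0],uv[...,1],cv2.INTER_CUBIC))
cv2.imwrite('pics/dial.png',np.hstack(a2));
```

```text
(no output)
```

View pics/dial.png

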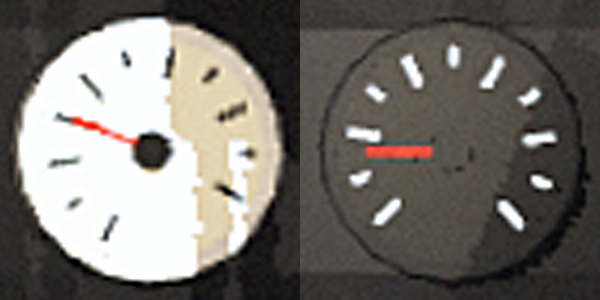

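The black dial shows the nominal tick pattern, with ticks every 27° and the gap at 6. The white dial is turned 16.5° counter-clockwise against it, so its 12 o'clock is at world yaw of about +4.9°. Its centre is (0.5065,-0.2715). I'll align the jaws with the gauge's x and descend.

Run:
```python
from h import *
from bench import r
st=r.read_state(); a=np.radians(4.9)
incr(st,[.5065,-.2715,.0955],toolR([np.cos(a),np.sin(a),0],[0,0,-1]))
```

```text
full xyz mm [ -1.4  -8.5 144.3] rot deg [  0.29   0.04 -17.08] rows min 2.3
```

Emit:
apply_moves([
  {"grip":0,"xyz":[-1,-8,20],"rotation":[0.3,0,-8]},
  {"grip":0,"xyz":[-1.4,-8.5,50],"rotation":[0.3,0,-17.1]},
  {"grip":0,"xyz":[-1.4,-8.5,90],"rotation":[0.3,0,-17.1]},
  {"grip":0,"xyz":[-1.4,-8.5,115],"rotation":[0.3,0,-17.1]},
  {"grip":0,"xyz":[-1.4,-8.5,115],"rotation":[0.3,0,-17.1]},
])

```text
time: 2.7
ee_pos: [0.5053, -0.2708, 0.1232]
eef_rot: [0.999, 0.043, -0.002, -0.001]
ft_force: [0.3, 0.1, 0.5]
width: 0.087
```

Run:
```python
from h import *
from bench import r,viewer
st=r.read_state(); a=np.radians(4.9); print(st['ee_pos'],st['joint_vel'].round(3))
c=viewer.camera('wrist'); pickle.dump(c,open('wrist2.pkl','wb')); cv2.imwrite('pics/wrist2.png',c['img'][100:])
incr(st,[.5065,-.2715,.0955],toolR([np.cos(a),np.sin(a),0],[0,0,-1]))
```

```text
[ 0.50532661 -0.2707777   0.12318381] [-0.006 -0.031  0.02  -0.048  0.012  0.026 -0.012]
full xyz mm [ 1.2  0.9 27.7] rot deg [-0.09  0.23  0.01] rows min 0.4
```

View pics/wrist2.png

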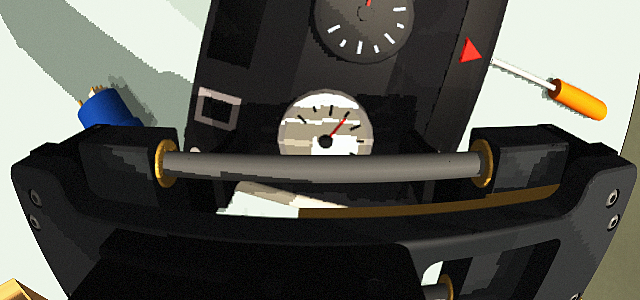

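The gauge is centred between the fingers, with its hub at (326,242) in full-picture pixels. I'll descend the rest of the way.

Emit:
apply_moves([
  {"grip":0,"xyz":[1.2,0.9,10],"rotation":[0,0.2,0]},
  {"grip":0,"xyz":[1.2,0.9,18],"rotation":[0,0.2,0]},
  {"grip":0,"xyz":[1.2,0.9,24],"rotation":[0,0.2,0]},
  {"grip":0,"xyz":[1.2,0.9,27],"rotation":[0,0.2,0]},
  {"grip":0,"xyz":[1.2,0.9,27.5],"rotation":[0,0.2,0]},
])

```text
time: 3.38
ee_pos: [0.5073, -0.2721, 0.0971]
eef_rot: [0.999, 0.043, 0.001, -0.0]
ft_force: [0.5, 0.9, -0.5]
width: 0.0872
```

Emit:
apply_moves([
  {"grip":0,"xyz":[0,0,1],"rotation":[0,0,0]},
  {"grip":80,"xyz":[0,0,1],"rotation":[0,0,0]},
  {"grip":160,"xyz":[0,0,1],"rotation":[0,0,0]},
  {"grip":200,"xyz":[0,0,1],"rotation":[0,0,0]},
  {"grip":255,"xyz":[0,0,1],"rotation":[0,0,0]},
], squeeze=35)

```text
time: 4.0
ee_pos: [0.5074, -0.2721, 0.0962]
eef_rot: [0.999, 0.043, 0.001, -0.0]
ft_force: [-0.9, -0.3, -0.0]
width: 0.0589
```

Emit:
apply_moves([
  {"grip":255,"xyz":[0,0,0],"rotation":[0,0,0]},
  {"grip":255,"xyz":[0,0,0],"rotation":[0,0,0]},
  {"grip":255,"xyz":[0,0,0],"rotation":[0,0,0]},
])

```text
time: 4.38
ee_pos: [0.5073, -0.2721, 0.0962]
eef_rot: [0.999, 0.043, 0.001, -0.0]
ft_force: [-0.2, 0.6, 0.2]
width: 0.0587
```

Run:
```python
from h import *
from bench import r,viewer
st=r.read_state(); print(st)
```

```text
{'time': 4.375, 'joint_positions': array([-0.1631657 ,  0.40111393,  0.7070438 ,  1.78273748, -0.29566509,
        1.06510632,  0.73528128]), 'joint_vel': array([-0.00144088,  0.00094497,  0.00064472,  0.00025025, -0.00025815,
        0.00052236,  0.00141263]), 'joint_torque': array([-1.44351774e-02, -5.01723611e+01,  1.06706554e+01, -3.34533620e+01,
       -4.78202524e-02,  2.35921500e-02,  1.81842235e-03]), 'ee_pos': array([ 0.50734048, -0.27211312,  0.09617024]), 'eef_rot': array([ 9.99082534e-01,  4.28192035e-02,  6.94728709e-04, -3.51818275e-04]), 'ft_force': array([-0.22214602,  0.63195273,  0.16974225]), 'torque': array([-0.14952965,  0.11580684,  0.01745372]), 'width': 0.05874689984366728}
```

Emit:
apply_moves([
  {"grip":255,"xyz":[0,0,-10],"rotation":[0,0,0]},
  {"grip":255,"xyz":[0,0,-25],"rotation":[0,0,0]},
  {"grip":255,"xyz":[0,0,-50],"rotation":[0,0,0]},
  {"grip":255,"xyz":[0,0,-80],"rotation":[0,0,0]},
  {"grip":255,"xyz":[0,0,-110],"rotation":[0,0,0]},
])

```text
time: 5.0
ee_pos: [0.5072, -0.2724, 0.2083]
eef_rot: [0.999, 0.043, 0.001, -0.0]
ft_force: [0.8, 0.4, -1.8]
width: 0.059
```

Emit:
apply_moves([
  {"grip":255,"xyz":[0,0,-40],"rotation":[0,0,0]},
  {"grip":255,"xyz":[0,0,-80],"rotation":[0,0,0]},
  {"grip":255,"xyz":[0,0,-110],"rotation":[0,0,0]},
  {"grip":255,"xyz":[0,0,-110],"rotation":[0,0,0]},
])

```text
time: 5.5
ee_pos: [0.5074, -0.2732, 0.3214]
eef_rot: [0.999, 0.042, 0.003, 0.001]
ft_force: [0.3, 0.2, -2.5]
width: 0.0591
```

Run:
```python
from h import *
from bench import r,viewer
st=r.read_state(); print(st['ee_pos'],st['eef_rot'],st['ft_force'],st['width'])
S=[]
for n in ['scene','side','wrist']:
    c=viewer.camera(n); pickle.dump(c,open(f'{n}3.pkl','wb'))
    if n!='wrist':
        u,v=proj(c,[st['ee_pos']-[0,0,.02]],n)[0].astype(int); print(n,u,v)
        S.append(cv2.resize(c['img'][max(v-60,0):v+70,max(u-65,0):u+65],(390,390),interpolation=cv2.INTER_CUBIC))
cv2.imwrite('pics/held3.png',np.hstack(S)); cv2.imwrite('pics/wrist3.png',c['img'])
# incremental target
n=np.array([-.5645,-.1235,.8155]);n/=np.linalg.norm(n); O=np.array([.755,.1768,.11]); F=O+.22*n; print('focus',F,'lens',O+.07*n)
x=np.array([0,0,1])-n[2]*n; Rt=toolR(x,-n)
incr(st,F+n*.0512,Rt); print('tgt tcp',F+n*.0512)
incr(st,F+n*.0512+[0,0,0.07],R.from_quat(st['eef_rot']))
```

```text
[ 0.50744151 -0.2732459   0.3213648 ] [9.99093453e-01 4.24330009e-02 3.37740647e-03 5.53152727e-04] [ 0.291317    0.21896168 -2.46691406] 0.05910306722759271
scene 253 125
side 359 216
focus [0.63074492 0.14961576 0.28950402] lens [0.71546429 0.16815047 0.16711491]
full xyz mm [ 129.4 -407.    -9.6] rot deg [ 2.41 34.89 -7.2 ] rows min 6.8
tgt tcp [0.60182737 0.14328925 0.3312795 ]
full xyz mm [ 129.9 -406.9  -79.6] rot deg [0. 0. 0.] rows min 7.0
```

View pics/held3.png

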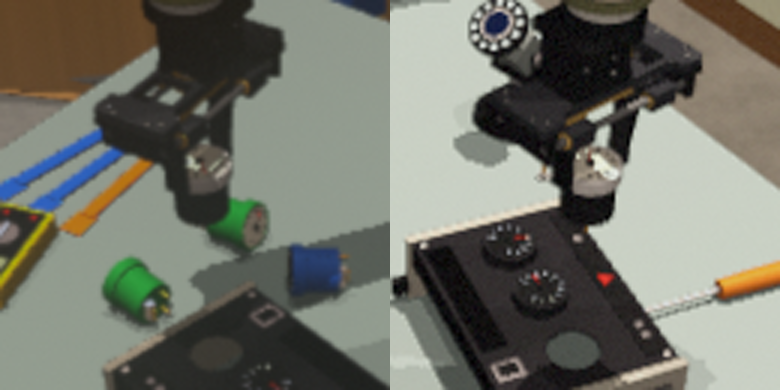

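View pics/wrist3.png

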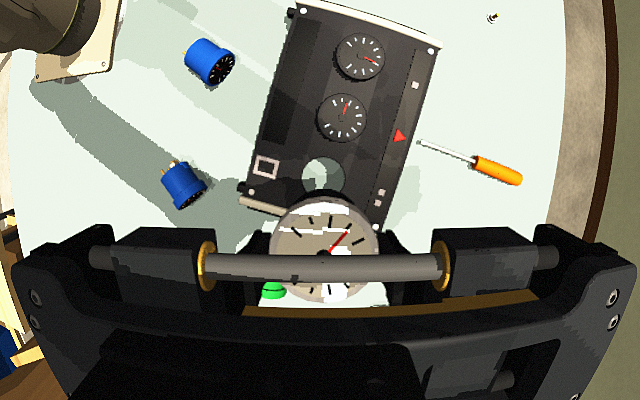

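The gauge is out, its hole is empty and the black gauges are still seated. I'll measure how it sits in the hand (tilt, height, turn).

```bash
cat > hand.py <<'E'
from h import *
def planefit(q,tol=.0025,it=1500):
    rng=np.random.default_rng(0);best=None
    for _ in range(it):
        a=q[rng.choice(len(q),3,0)]; nn=np.cross(a[1]-a[0],a[2]-a[0]); L=np.linalg.norm(nn)
        if L<1e-5: continue
        nn/=L; ok=abs((q-a[0])@nn)<tol
        if best is None or ok.sum()>best.sum(): best=ok
    p=q[best]; m=p.mean(0); v=np.linalg.svd(p-m)[2]; return m,v,p
def hand(tag,pos,quat):
    Rt=R.from_quat(quat)
    for n in ['scene','side','wrist']:
        c=pickle.load(open(f'{n}{tag}.pkl','rb')); W=cloud(c,n)
        q=Rt.inv().apply((W.reshape(-1,3)-pos))*1000; im=c['img'].reshape(-1,3).astype(int)
        k=(np.hypot(q[:,0],q[:,1])<27)&(q[:,2]<12)&(q[:,2]>-20)&(im.min(1)>70)
        p=q[k]
        if len(p)<30: print(n,'few',len(p)); continue
        m,v,pp=planefit(p/1000); print(n,'dial pts',len(p),len(pp),'mean',m*1000,'normal(tool)',v[2]*np.sign(-v[2][2]), 'z at axis', (m[2]+ (m[:2]@v[2][:2])/v[2][2])*1000)
E
python3 - <<'E'
from hand import *
from bench import r
st=r.read_state(); hand(3,st['ee_pos'],st['eef_rot'])
Rt=R.from_quat(st['eef_rot'])
# cylinder can points: z 15..50 in tool
for n in ['scene','side']:
    c=pickle.load(open(n+'3.pkl','rb')); q=Rt.inv().apply(cloud(c,n).reshape(-1,3)-st['ee_pos'])*1000
    q=q[(np.hypot(q[:,0],q[:,1])<40)&(q[:,2]>-30)&(q[:,2]<75)]
    for z in range(-20,65,5):
        s=q[(q[:,2]>=z)&(q[:,2]<z+5)]
        if len(s): print(n,z,len(s),s[:,:2].min(0).round(),s[:,:2].max(0).round(),s[:,:2].mean(0).round())
c=pickle.load(open('wrist3.pkl','rb'))
s=np.linspace(-36,36,300);U,V=np.meshgrid(s,-s)
P=np.stack([V,U,np.full(U.shape,-5.)],-1).reshape(-1,3)/1000  # up = tool x, right = tool y (world -y)
uv=proj(c,Rt.apply(P)+st['ee_pos'],'wrist').astype(np.float32).reshape(300,300,2)
cv2.imwrite('pics/dial3.png',cv2.resize(cv2.remap(c['img'],uv[...,0],uv[...,1],cv2.INTER_CUBIC),(500,500)))
E
```

```text
scene dial pts 99 83 mean [-4.05250034 -7.48728199 -7.77832332] normal(tool) [-0.02110404 -0.0120422  -0.99970476] z at axis -7.954062689516929
side dial pts 150 129 mean [ 2.96736496  4.2347293  -6.65570363] normal(tool) [ 0.01209275  0.0171745  -0.99977938] z at axis -6.764340555921223
wrist dial pts 4298 4298 mean [-0.24835351 -5.98028202 -5.49375275] normal(tool) [-9.05877253e-04 -6.85486508e-04 -9.99999355e-01] z at axis -5.498077129348574
scene -20 14 [-38. -14.] [40.  8.] [-20.  -4.]
scene -15 32 [-35. -32.] [40.  8.] [ 1. -8.]
scene -10 139 [-38. -32.] [38. 13.] [ -1. -11.]
scene -5 45 [-37. -32.] [40. 16.] [  9. -14.]
scene 0 22 [-34. -32.] [39.  6.] [ 12. -22.]
scene 5 12 [ -5. -30.] [37. -4.] [ 21. -19.]
scene 10 15 [  2. -29.] [29. -9.] [ 18. -20.]
scene 15 25 [ -8. -29.] [28.  3.] [ 16. -17.]
scene 20 27 [ -3. -28.] [30. 13.] [ 19. -13.]
scene 25 24 [-13. -27.] [31. 13.] [ 17. -14.]
scene 30 27 [-11. -29.] [31. 15.] [ 18. -11.]
scene 35 30 [ -9. -30.] [30. 10.] [ 15. -15.]
scene 40 20 [ -6. -27.] [27. 23.] [ 17. -15.]
scene 45 14 [ -1. -26.] [26.  8.] [ 17. -13.]
scene 55 3 [15. -9.] [15. -2.] [15. -6.]
side -20 19 [-38.  -7.] [38. 13.] [17.  4.]
side -15 24 [-38. -11.] [38. 12.] [2. 4.]
side -10 167 [-38. -17.] [37. 33.] [1. 6.]
side -5 60 [-39. -21.] [36. 30.] [-5. 11.]
side 0 38 [-39.  -9.] [34. 32.] [-17.  16.]
side 5 15 [-26.   9.] [16. 29.] [-10.  22.]
side 10 15 [-26.   6.] [ 3. 27.] [-13.  21.]
side 15 19 [-25.  -6.] [11. 27.] [-14.  16.]
side 20 20 [-25.  -3.] [12. 26.] [-13.  16.]
side 25 31 [-26. -13.] [13. 28.] [-12.  14.]
side 30 25 [-25. -18.] [12. 27.] [-15.  11.]
side 35 29 [-27. -17.] [14. 27.] [-15.  13.]
side 40 20 [-27.  -6.] [10. 27.] [-14.  14.]
side 45 20 [-24. -14.] [21. 25.] [-11.  12.]
side 50 1 [-19.  10.] [-19.  10.] [-19.  10.]
side 55 2 [-11.  11.] [-8. 14.] [-9. 13.]
```

View pics/dial3.png

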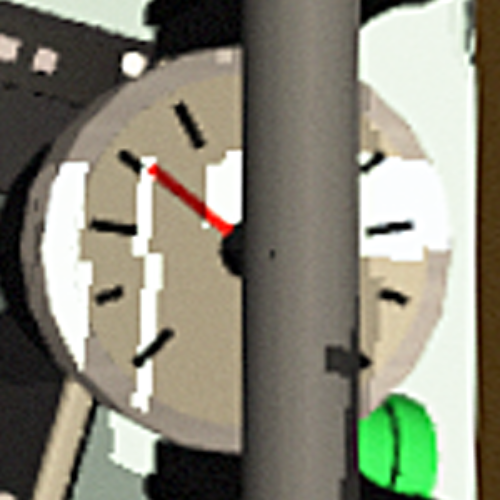

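Run:
```python
from hand import *
for n in ['wrist1','wrist2']:
    c=pickle.load(open(n+'.pkl','rb')); W=cloud(c,'wrist').reshape(-1,3); im=c['img'].reshape(-1,3).astype(int)
    d=np.hypot(W[:,0]-.5065,W[:,1]+.2715); k=(d<.025)&(W[:,2]>.08)&(W[:,2]<.12)&(im.min(1)>70); print(n,k.sum(),np.percentile(W[k,2],[10,50,90]))
    k=(d>.036)&(d<.045)&(W[:,2]>.07)&(W[:,2]<.12); print('face',np.percentile(W[k,2],[10,50,90]))
```

```text
wrist1 1915 [0.10018032 0.10109106 0.10204186]
face [0.08474352 0.08566047 0.08653327]
wrist2 3333 [0.10029567 0.10109041 0.10190336]
face [0.08490926 0.08571658 0.08654578]
```

Emit:
apply_moves([
  {"grip":255,"xyz":[12,-30,-6],"rotation":[0.2,3.5,-0.7]},
  {"grip":255,"xyz":[25,-75,-12],"rotation":[0.5,7,-1.4]},
  {"grip":255,"xyz":[38,-120,-18],"rotation":[0.7,10.5,-2.1]},
  {"grip":255,"xyz":[51,-165,-24],"rotation":[1.0,14,-2.8]},
  {"grip":255,"xyz":[64,-205,-30],"rotation":[1.2,17.5,-3.6]},
])

```text
time: 6.28
ee_pos: [0.5523, -0.0606, 0.347]
eef_rot: [0.985, 0.074, 0.152, -0.018]
ft_force: [0.4, -0.7, -1.8]
width: 0.0593
```

```bash
cat > go.py <<'E'
from h import *
from bench import r
import sys
st=r.read_state(); print(st['time'],st['ee_pos'],st['joint_positions'].round(2),st['width'],st['ft_force'].round(1))
n=np.array([-.5645,-.1235,.8155]);n/=np.linalg.norm(n); O=np.array([.755,.1768,.11]); F=O+.22*n
x=np.array([0,0,1])-n[2]*n; Rt=toolR(x,-n)
incr(st,F+n*(.051+float(sys.argv[1])),Rt)
E
python3 go.py 0.04
```

```text
6.275 [ 0.55230045 -0.06060201  0.34702251] [-0.52 -0.13  0.55  1.74 -0.    1.21  0.18] 0.059294434795513634 [ 0.4 -0.7 -1.8]
full xyz mm [  58.5 -192.8    3.6] rot deg [ 0.99 17.65 -3.6 ] rows min 3.2
```

Emit:
apply_moves([
  {"grip":255,"xyz":[12,-45,1],"rotation":[0.2,4,-0.8]},
  {"grip":255,"xyz":[24,-90,2],"rotation":[0.4,8,-1.6]},
  {"grip":255,"xyz":[36,-130,3],"rotation":[0.7,12,-2.4]},
  {"grip":255,"xyz":[50,-168,3.5],"rotation":[0.9,15.5,-3.2]},
  {"grip":255,"xyz":[58.5,-192.8,3.6],"rotation":[1.0,17.6,-3.6]},
])

```text
time: 6.9
ee_pos: [0.5784, 0.1403, 0.3621]
eef_rot: [0.947, 0.104, 0.301, -0.033]
ft_force: [1.1, -0.5, -1.2]
width: 0.0591
```

```bash
python3 go.py 0.04
python3 - <<'E'
from hand import *
from bench import r,viewer
st=r.read_state(); pickle.dump(st,open('st4.pkl','wb'))
for n in ['scene','side','wrist']:
    c=viewer.camera(n); pickle.dump(c,open(f'{n}4.pkl','wb')); cv2.imwrite(f'pics/{n}4.png',c['img'])
hand(4,st['ee_pos'],st['eef_rot'])
E
```

```text
6.9 [0.57843193 0.14032544 0.36210603] [-0.63 -0.23  0.22  1.9   0.2   0.87 -0.26] 0.059136004071270926 [ 1.1 -0.5 -1.2]
full xyz mm [ 1.3  2.1 -1.1] rot deg [-0.06  0.1   0.13] rows min 0.0
scene few 9
side dial pts 176 97 mean [ 1.25924571  0.07923689 -4.81898799] normal(tool) [ 0.01204959  0.04507638 -0.99891087] z at axis -4.837753540074503
wrist dial pts 4146 4146 mean [-0.21116141 -5.26834269 -4.72645669] normal(tool) [ 9.47695237e-04  4.88917892e-03 -9.99987599e-01] z at axis -4.700498384047775
```

View pics/wrist4.png

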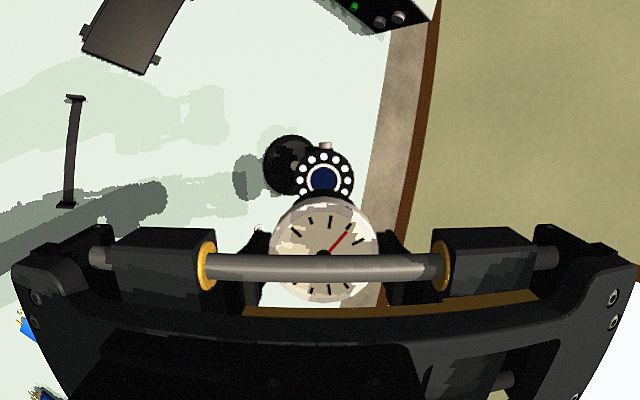

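View pics/scene4.png

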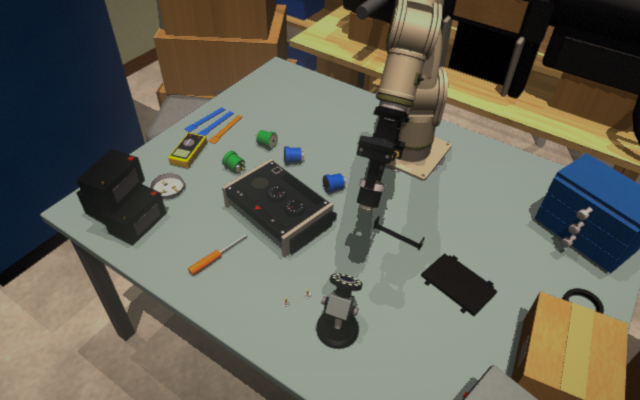

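View pics/side4.png

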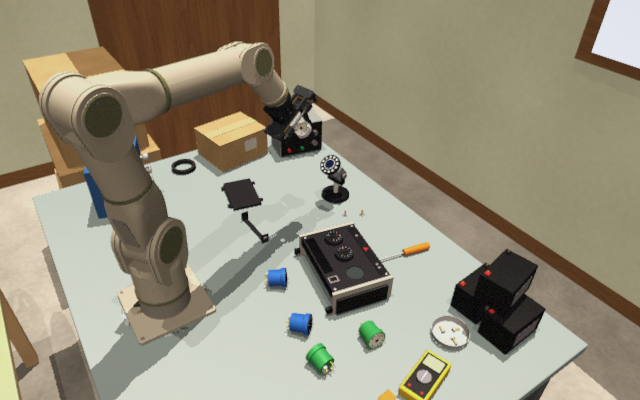

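The wrist picture shows the ring light at (323,180) and the camera foot at (292,163), so I'll refit the head from this close view. The gauge has kept its place in the hand.

```bash
cat > ring.py <<'E'
from hand import *
def ring(tag):
    c=pickle.load(open(f'wrist{tag}.pkl','rb')); W=cloud(c,'wrist'); st=pickle.load(open(f'st{tag}.pkl','rb'))
    n0=np.array([-.5645,-.1235,.8155]);n0/=np.linalg.norm(n0); O=np.array([.755,.1768,.11]); C=O+.068*n0
    D=W-C; h=D@n0; rad=np.linalg.norm(D-h[...,None]*n0,axis=-1)
    k=(abs(h)<.012)&(rad<.05); q=W[k]; m,v,p=planefit(q,.003)
    # annulus only (exclude lens)
    v3=v[2]*np.sign(v[2][2]); print('ring pts',k.sum(),len(p),'m',m,'n',v3,'tilt',np.degrees(np.arccos(v3[2])),'yaw',np.degrees(np.arctan2(-v3[1],-v3[0])))
    # lamps
    im=c['img'].astype(int); lm=(k&(im.min(2)>200)).astype(np.uint8)
    K,l,s,ce=cv2.connectedComponentsWithStats(lm); M,t=T(c); P=[]
    for i in range(1,K):
        if s[i,4]<8: continue
        u=ce[i]; d=(u-[c['cx'],c['cy']])/f(c); th=np.hypot(*d); ray=M.T@np.array([*(d/th*np.sin(th)),np.cos(th)]); o=-M.T@t
        P.append(o+ray*(((m-o)@v3)/(ray@v3))); 
    P=np.array(P); e=(P-m)@v[:2].T
    # circle LSQ
    A=np.c_[2*e,np.ones(len(e))]; x=np.linalg.lstsq(A,(e**2).sum(1),rcond=None)[0]; r0=np.sqrt(x[2]+x[0]**2+x[1]**2)
    cen=m+x[0]*v[0]+x[1]*v[1]; print('lamps',len(P),'centre',cen,'r mm',r0*1000,'res',(np.linalg.norm(e-x[:2],axis=1)-r0).round(4)*1000)
    return cen,v3,st
if __name__=='__main__':
    import sys
    cen,v3,st=ring(sys.argv[1]); Rt=R.from_quat(st['eef_rot']); print('ring centre in tool mm',Rt.inv().apply(cen-st['ee_pos'])*1000,'n in tool',Rt.inv().apply(v3))
    print('origin est',cen-.068*v3,'focus est',cen+.152*v3)
E
python3 ring.py 4
python3 - <<'E'
import cv2
a=cv2.imread('pics/wrist4.png')[120:320,220:420];cv2.imwrite('pics/w4c.png',cv2.resize(a,(600,600),interpolation=cv2.INTER_CUBIC))
E
```

```text
ring pts 2171 2123 m [0.71199534 0.1783855  0.16592404] n [-0.59413153 -0.11067774  0.79671712] tilt 37.182256266892296 yaw 10.552385376503961
lamps 10 centre [0.71372168 0.16953191 0.16598149] r mm 29.327638357424554 res [  1.2   1.2   1.2   1.4 -22.6   1.6   1.7   1.8   1.7   1.8]
ring centre in tool mm [-3.12155495e-02  6.30250999e-01  2.40043265e+02] n in tool [-0.0339936  -0.01996386 -0.99922264]
origin est [0.75412263 0.177058   0.11180473] focus est [0.62341369 0.15270889 0.28708249]
```

View pics/w4c.png

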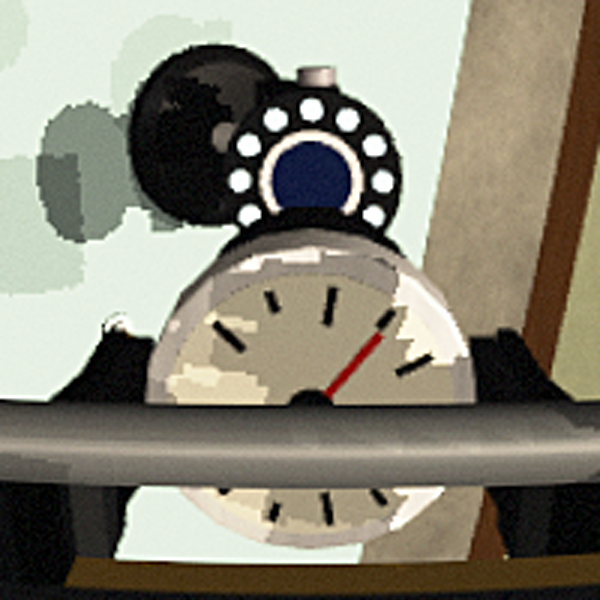

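```bash
cat > ring2.py <<'E'
from hand import *
from scipy.optimize import least_squares
n0=np.array([-.575,-.12,.81]);n0/=np.linalg.norm(n0)
def ray(c,uv,name):
    d=(np.atleast_2d(uv)-[c['cx'],c['cy']])/f(c); M,t=T(c)
    if name=='wrist':
        th=np.linalg.norm(d,axis=1,keepdims=True); v=np.c_[d/th*np.sin(th),np.cos(th)]
    else: v=np.c_[d,np.ones(len(d))]
    return v@M,-M.T@t
def view(name,tag,C):
    c=pickle.load(open(f'{name}{tag}.pkl','rb')); W=cloud(c,name)
    D=W-C; h=D@n0; rad=np.linalg.norm(D-h[...,None]*n0,axis=-1)
    k=(abs(h)<.010)&(rad<.038)&(rad>.027); m,v,p=planefit(W[k],.003)
    v3=v[2]*np.sign(v[2][2]); rms=np.std((p-m)@v3)
    print(name,k.sum(),len(p),'n',v3.round(4),'tilt %.2f yaw %.2f rms %.4f h@C %.4f'%(np.degrees(np.arccos(v3[2])),np.degrees(np.arctan2(-v3[1],-v3[0])),rms,((m-C)@n0)))
    im=c['img'].astype(int); lm=((abs(h)<.012)&(rad<.042)&(im.min(2)>(190 if name=='wrist' else 150))).astype(np.uint8)
    K,l,s,ce=cv2.connectedComponentsWithStats(lm); P=[]
    o=[(ce[i],s[i,4]) for i in range(1,K) if s[i,4]>=(12 if name=='wrist' else 3)]
    uv=np.array([a[0] for a in o]); rv,oo=ray(c,uv,name); P=oo+rv*(((m-oo)@v3)/(rv@v3))[:,None]
    e=(P-m)@v[:2].T
    g=lambda x:np.linalg.norm(e-x[:2],axis=1)-x[2]
    x=least_squares(g,[*((C-m)@v[:2].T),.033],loss='soft_l1',f_scale=.0005).x
    cen=m+x[0]*v[0]+x[1]*v[1]; print('  lamps',len(P),'cen',cen.round(4),'r %.1f'%(x[2]*1e3),(g(x)*1e3).round(1))
    return cen,v3
for it in range(1):
    view('scene',4,np.array([.7182,.172,.169])); view('side',4,np.array([.7152,.1672,.1663])); view('wrist',4,np.array([.7145,.170,.166]))
    view('scene',0,np.array([.7182,.172,.169])); view('side',0,np.array([.7152,.1672,.1663]))
E
python3 ring2.py
```

```text
scene 200 151 n [-0.549  -0.1101  0.8285] tilt 34.05 yaw 11.34 rms 0.0015 h@C -0.0026Traceback (most recent call last):
  File "ring2.py", line 26, in <module>
    view('scene',4,np.array([.7182,.172,.169])); view('side',4,np.array([.7152,.1672,.1663])); view('wrist',4,np.array([.7145,.170,.166]))
    ~~~~^^^^^^^^^^^^^^^^^^^^^^^^^^^^^^^^^^^^^^^
  File "ring2.py", line 19, in view
    uv=np.array([a[0] for a in o]); rv,oo=ray(c,uv,name); P=oo+rv*(((m-oo)@v3)/(rv@v3))[:,None]
                                          ~~~^^^^^^^^^^^
  File "ring2.py", line 5, in ray
    d=(np.atleast_2d(uv)-[c['cx'],c['cy']])/f(c); M,t=T(c)
       ~~~~~~~~~~~~~~~~~^~~~~~~~~~~~~~~~~~
ValueError: operands could not be broadcast together with shapes (1,0) (2,)
```

```bash
sed -i 's/    uv=np.array(\[a\[0\] for a in o\])/    if len(o)<5: return\n    uv=np.array([a[0] for a in o])/' ring2.py; python3 ring2.py
```

```text
scene 200 151 n [-0.549  -0.1101  0.8285] tilt 34.05 yaw 11.34 rms 0.0015 h@C -0.0026
side 134 86 n [-0.6047 -0.1171  0.7878] tilt 38.02 yaw 10.96 rms 0.0016 h@C -0.0001
  lamps 16 cen [0.715  0.1699 0.1666] r 30.9 [  1.1  -0.7  -0.5 -11.5   1.6   1.2 -10.5   0.3   0.  -11.1   1.4   1.1
  -0.2   9.5  -0.2  -0.7]
wrist 931 931 n [-0.5888 -0.128   0.7981] tilt 37.05 yaw 12.26 rms 0.0009 h@C -0.0002
  lamps 10 cen [0.7143 0.169  0.1654] r 31.0 [  0.1   0.    0.2   0.  -24.3   0.1   0.1   0.   -0.1  -0.1]
scene 206 156 n [-0.5555 -0.1134  0.8238] tilt 34.54 yaw 11.54 rms 0.0014 h@C -0.0022
side 132 82 n [-0.5751 -0.1464  0.8049] tilt 36.40 yaw 14.29 rms 0.0017 h@C -0.0002
  lamps 15 cen [0.7152 0.1703 0.1667] r 30.9 [  0.9   0.  -11.7   1.3   0.1 -11.   -0.3  -0.8 -11.3   1.3   0.6  -0.2
   9.9   0.2  -0.2]
```

Emit:
apply_moves([
  {"grip":255,"xyz":[0,30,-10],"rotation":[0,0,0]},
  {"grip":255,"xyz":[0,60,-20],"rotation":[0,0,0]},
  {"grip":255,"xyz":[0,60,-20],"rotation":[0,0,0]},
  {"grip":255,"xyz":[0,60,-20],"rotation":[0,0,0]},
])

```text
time: 7.55
ee_pos: [0.5799, 0.078, 0.3777]
eef_rot: [0.948, 0.103, 0.299, -0.032]
ft_force: [0.4, 0.2, -3.0]
width: 0.0592
```

```bash
python3 - <<'E'
from hand import *
from bench import r,viewer
st=r.read_state(); pickle.dump(st,open('st5.pkl','wb')); print(st['ee_pos'])
for n in ['wrist','side']:
    c=viewer.camera(n); pickle.dump(c,open(f'{n}5.pkl','wb')); cv2.imwrite(f'pics/{n}5.png',c['img'])
a=cv2.imread('pics/wrist5.png')[80:280,220:420];cv2.imwrite('pics/w5c.png',cv2.resize(a,(600,600),interpolation=cv2.INTER_CUBIC))
E
sed -i '/^for it/,$d' ring2.py
python3 - <<'E'
from ring2 import *
view('wrist',5,np.array([.7145,.170,.166])); view('side',5,np.array([.7152,.1672,.1663]))
E
```

```text
[0.57990747 0.07799569 0.37766949]
wrist 1233 1232 n [-0.5896 -0.1325  0.7968] tilt 37.18 yaw 12.67 rms 0.0009 h@C -0.0002
  lamps 13 cen [0.7143 0.169  0.1654] r 31.0 [ -0.2   0.2   0.2 -30.7   0.3   0.2   0.1  -0.   -0.2   0.1  -0.    0.1
  -0.1]
side 136 78 n [-0.5719 -0.1204  0.8114] tilt 35.77 yaw 11.89 rms 0.0017 h@C -0.0019
  lamps 15 cen [0.7161 0.1713 0.1652] r 31.0 [  1.8  -0.3  -0.1 -11.    1.2   1.  -10.7  -0.8  -0.4   1.2   0.6  -0.3
   9.6  -0.1  -0.5]
```

View pics/w5c.png

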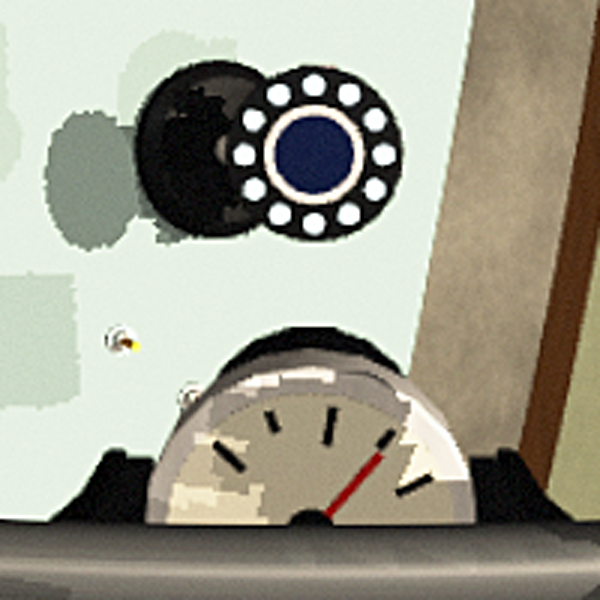

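Twelve lamps fit a 31 mm circle to within 0.3 mm, giving tilt 37.2°, yaw 12.6° and a head origin height of 0.111 m, which agrees with the given 0.110 m. I'll adopt this for the target.

```bash
cat > go.py <<'E'
from h import *
from bench import r
import sys
st=r.read_state(); print(st['time'],st['ee_pos'],st['joint_positions'].round(2),st['width'],st['ft_force'].round(1))
t,y=np.radians([37.1,12.5]); n=np.array([-np.sin(t)*np.cos(y),-np.sin(t)*np.sin(y),np.cos(t)]); C=np.array([.7146,.1693,.1651]); F=C+.152*n; print(F)
x=np.array([0,0,1])-n[2]*n; Rt=toolR(x,-n)
incr(st,F+n*(.0511+float(sys.argv[1])),Rt)
E
python3 go.py 0
```

```text
7.65 [0.5798654  0.07882565 0.37764546] [-0.61 -0.27  0.32  1.89  0.15  0.9  -0.11] 0.059417193959113074 [ 0.3  0.7 -1.3]
[0.62508575 0.14945517 0.28633276]
full xyz mm [ -5.6 -59.2  57.8] rot deg [0.05 2.06 0.05] rows min 1.3
```

Emit:
apply_moves([
  {"grip":255,"xyz":[-2,-25,5],"rotation":[0,0.8,0]},
  {"grip":255,"xyz":[-4,-45,20],"rotation":[0,1.5,0]},
  {"grip":255,"xyz":[-5,-58,38],"rotation":[0,2,0]},
  {"grip":255,"xyz":[-5.6,-59.2,52],"rotation":[0,2.1,0]},
  {"grip":255,"xyz":[-5.6,-59.2,57.8],"rotation":[0,2.1,0]},
])

```text
time: 8.28
ee_pos: [0.5951, 0.1424, 0.3258]
eef_rot: [0.943, 0.104, 0.316, -0.034]
ft_force: [0.4, 0.4, -1.1]
width: 0.0593
```

```bash
python3 go.py 0
```

```text
8.275 [0.59510252 0.14242024 0.32581854] [-0.62 -0.19  0.23  1.96  0.21  0.74 -0.27] 0.059334192073254646 [ 0.4  0.4 -1.1]
[0.62508575 0.14945517 0.28633276]
full xyz mm [ 0.7 -0.4 -1. ] rot deg [0.08 0.06 0.06] rows min 0.0
```

Emit:
apply_moves([
  {"grip":255,"xyz":[0.7,-0.4,-1],"rotation":[0,0,0]},
  {"grip":255,"xyz":[0.7,-0.4,-1],"rotation":[0,0,0]},
  {"grip":255,"xyz":[0.7,-0.4,-1],"rotation":[0,0,0]},
  {"grip":255,"xyz":[0.7,-0.4,-1],"rotation":[0,0,0]},
  {"grip":255,"xyz":[0.7,-0.4,-1],"rotation":[0,0,0]},
])

```text
time: 8.9
ee_pos: [0.595, 0.1428, 0.3272]
eef_rot: [0.942, 0.104, 0.316, -0.034]
ft_force: [0.1, 0.0, -2.0]
width: 0.0592
```

```bash
python3 go.py 0
python3 - <<'E'
from hand import *
from bench import r,viewer
st=r.read_state(); pickle.dump(st,open('st6.pkl','wb')); print(st['joint_vel'].round(3))
for n in ['scene','side','wrist']:
    c=viewer.camera(n); pickle.dump(c,open(f'{n}6.pkl','wb')); cv2.imwrite(f'pics/{n}6.png',c['img'])
hand(6,st['ee_pos'],st['eef_rot']); Rt=R.from_quat(st['eef_rot'])
s=np.linspace(-36,36,300);U,V=np.meshgrid(s,-s)
P=np.stack([V,U,np.full(U.shape,-4.5)],-1).reshape(-1,3)/1000
uv=proj(c,Rt.apply(P)+st['ee_pos'],'wrist').astype(np.float32).reshape(300,300,2)
d=cv2.resize(cv2.remap(c['img'],uv[...,0],uv[...,1],cv2.INTER_CUBIC),(400,400))
sc=pickle.load(open('scene6.pkl','rb'))['img'][130:350,270:450]; sc=cv2.resize(sc,(327,400))
cv2.imwrite('pics/fin6.png',np.hstack([d,sc]))
t,y=np.radians([37.1,12.5]); n=np.array([-np.sin(t)*np.cos(y),-np.sin(t)*np.sin(y),np.cos(t)]); C=np.array([.7146,.1693,.1651]); 
hx=np.array([0,0,1])-n[2]*n; hx/=np.linalg.norm(hx); H=np.stack([hx,np.cross(n,hx),n],1)
for nm in ['scene','side']:
    c=pickle.load(open(nm+'6.pkl','rb')); q=(cloud(c,nm).reshape(-1,3)-C)@H*1000; q=q[np.hypot(q[:,0],q[:,1])<40]
    print(nm)
    for z in range(125,215,5):
        s=q[(q[:,2]>=z)&(q[:,2]<z+5)]
        if len(s): print(z,len(s),np.percentile(s[:,:2],[5,95],axis=0).round(1).ravel())
E
```

```text
8.9 [0.59495006 0.14279592 0.32723184] [-0.62 -0.2   0.23  1.96  0.21  0.74 -0.27] 0.059249529577028684 [ 0.1  0.  -2. ]
[0.62508575 0.14945517 0.28633276]
full xyz mm [-0.1  0.   0.1] rot deg [0.08 0.04 0.06] rows min 0.0
[ 0.001  0.002 -0.001 -0.     0.001 -0.001  0.   ]
scene few 12
side dial pts 155 90 mean [-0.12721671  1.15684062 -5.24220858] normal(tool) [ 0.08228753 -0.02568166 -0.99627768] z at axis -5.201880533764183
wrist dial pts 4251 4251 mean [-0.23058945 -5.89426667 -4.84004598] normal(tool) [-8.17338805e-04  1.53142641e-03 -9.99998493e-01] z at axis -4.831207803268714
scene
135 3 [-10.2  -2.7   6.4  16.2]
140 14 [-9.9 -5.1 17.3 15.5]
145 21 [12.6 -8.2 17.7 12.7]
150 30 [ 10.3 -18.1  28.5  25.5]
155 51 [  9.3 -18.5  26.8  27.5]
160 45 [  7.3 -17.3  28.3  26.1]
165 47 [  8.2 -18.6  26.4  26.5]
170 46 [  5.7 -16.8  27.2  27.2]
175 50 [  9.8 -18.4  28.5  24.7]
180 47 [  8.7 -17.1  28.7  27.4]
185 47 [  8.4 -18.4  26.6  27.2]
190 35 [ 10.4 -18.6  34.4  30.9]
195 50 [ 11.2 -21.3  38.5  31.4]
200 46 [ 11.2 -21.1  38.5  30.4]
205 64 [-29.4 -19.7  37.6  29.2]
210 24 [-31.5  -7.6  39.5  11.9]
side
135 1 [-10.6  -9.2 -10.6  -9.2]
145 2 [ -3.6 -20.3   1.2 -19.7]
150 7 [-21.5 -22.7  19.8  -2.3]
155 8 [-23.2 -23.9  10.2  -9.3]
160 15 [-22.8 -27.4  19.4  -7.4]
165 14 [-24.6 -26.5   6.5  -6.4]
170 14 [-21.1 -25.7  18.9 -11.8]
175 14 [-25.2 -26.9  13.2  -3.8]
180 12 [-22.1 -24.8  14.7 -13. ]
185 9 [-18.5 -26.8  14.9 -17.6]
190 7 [-25.5 -27.5   8.6  -7.7]
195 15 [-32.3 -28.7  26.6  -5.1]
200 49 [-30.1 -28.6  26.3  24.6]
205 117 [-26.  -25.3  29.6  20.1]
210 56 [-26.3 -24.6  31.1  17. ]
```

View pics/fin6.png

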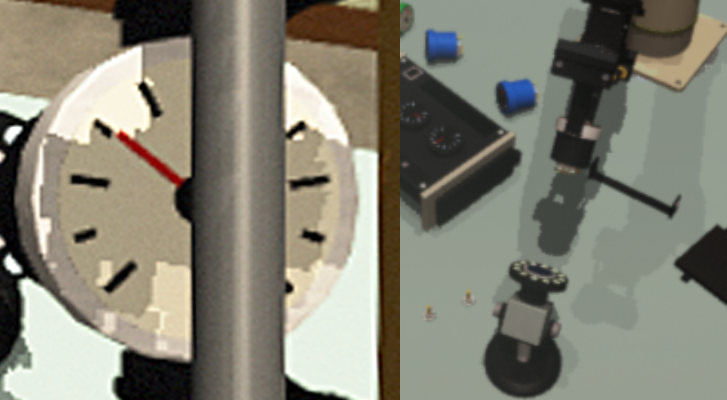

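View pics/side6.png

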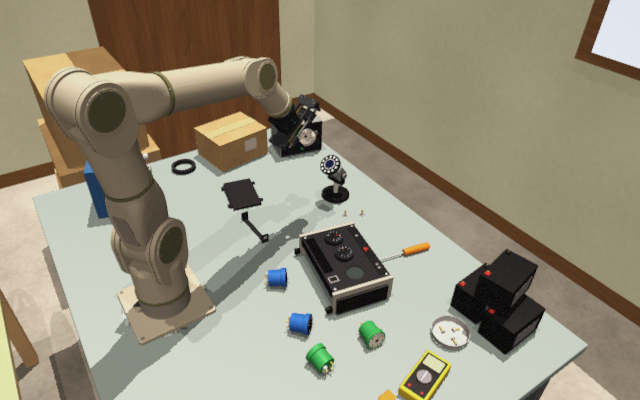

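The checks agree: the back is about 150 mm from the lens, the terminal block is on the upper side, the dial has turned less than 0.5° in the hand, and the arm is still. I'm handing the job in.

```bash
python3 -c "
from bench import r
print(r.close_job()); s=r.read_state(); print(s['time'],s['ee_pos'],s['width'])"
```

```text
the job is handed in; nothing more can be done
None
the job is handed in; nothing more can be done
```

I drew the silver-bezel gauge straight up out of the fascia's end hole. The arm is holding it in front of the inspection camera, back to the lens and 12 o'clock up. I handed the job in at about 9 s of the 35 s allowed.

**Last checks:**
- **Position:** the tool was within 0.2 mm and 0.1° of the target and the joints were still. I worked the target out from a fit of the camera's 12 ring lamps, which had residuals of 0.3 mm or less.
- **Distance:** the scene camera's depth puts the gauge's back about 150 mm from the lens, read in 5 mm steps.
- **Grip:** the wrist camera shows the dial square to the tool within about 0.1° and turned no more than about 0.5°. It had not slipped noticeably, and the fingers read 59 mm open.
- **Surroundings:** the later pictures show both black gauges still seated and nothing else disturbed.

**Disagreements:**
- **Camera tilt:** the scene and side views gave 34–38°. I used the closer wrist view, 37.2°, for the target, so squareness may be off by a degree or two.
- **Focus height:** my focus point comes out 0.286 m above the bench, against the "about 0.26 m" you gave. The measured tilt and the stated head dimensions lead to my figure.
- **Side view of the dial:** its coarse fit read about 5° off square, but with only 90 points I went by the wrist camera's 4251.

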